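# Pass an oak block through the go gauge

### The arm

A 6-joint arm with a two-finger parallel gripper is mounted at the origin on a cart in front of the work surface, level with it; the furniture and walls round the work are solid. World frame = base frame: x ahead of the robot, y to its left, z up, the work surface at z = 0. Lengths are in m, angles in degrees, forces in N, time in s.
With the tool pointing down it reaches from about 0.35 to 0.875 m from the base axis. Payload 4.2 kg.
Tool frame: the origin (TCP) lies midway between the tips of the shut fingers; the grasp point (between the pads) lies 19 mm behind it; z points along the fingers, y is the direction in which the jaws open and shut (so a half turn about z gives the same grasp; the last joint's range is limited). The gripper opens to 87 mm and grips with 3 to 60 N. Pads are 19 mm wide; open, the fingers measure 117 mm over their backs; the gripper's body (75 mm by 190 mm) begins 51 mm behind the grasp point.
Start: joints at [-50.672, 22.042, 0.453, 0, -68.411, -14.817], TCP at [0.259, -0.569, 0.223] pointing down, gripper open.
Joint ranges: [-179.83, 179.83], [-69.29, 118.12], [-61.27, 80.66], [-181.25, 117.63], [-171.15, -9.14], [-177.46, 177.46]. Speed limits (degrees/s): [159.86, 159.86, 180, 180, 180, 180].

### API

Orientations are given as a 3x3 rotation matrix whose columns are the frame's x, y, z axes.
In Python, from station import sense, capture, get_calibration, finish_job, spot_in, spot_point gives the robot as it stands.
- The arm moves only by the shell command python3 -m inch 'ROWS'. ROWS is JSON, a list of rows, each an object with "fingers": the finger opening in cm, from 0 to 8.7; "delta_pos": the shift along the tool's x, y, z in cm, a list of three; "spin": the turn about the tool's z in degrees. In form: [{"fingers": fingers, "delta_pos": [dx, dy, dz], "spin": spin}, ...]. A call has 1 to 20 rows; each row is the pose to reach, as a shift and turn from the pose commanded when the call began, along the tool's axes at that moment; what a row does not reach only later rows make up. A row lasts 1/10 s, in which the tool goes at most 50 mm and 8.59 degrees, less where a joint would pass 70% of its speed; a pose out of reach is approached as far as the arm can. A call with a gripper value outside its range is refused whole. The fingers move at their own pace and stop on an object; the grip force is fixed at half the most. Time passes only in rows, so rows that repeat a pose let the fingers close. It gives the time, the measured TCP pose, the force and the opening at its end, in the units of the state.
- sense(): the state, without advancing time (a new reading comes with each control period).
- capture(name): name is "scene" or "top"; returns the picture (400x640x3 uint8, red, green, blue); there is no depth.
- get_calibration(name): a dict with "K" (3x3 intrinsics, pixels), "T" (4x4, takes a point from camera to world coordinates). Camera axes: x right, y up, looking along -z (the intrinsics and any distortion apply to the point x, -y, -z); pixel columns grow to the right and rows downward; lengths in m; the calibration is good to about 2 mm. A picture is of the moment at which its call begins. get_calibration takes no time and is no camera call.
- finish_job(): hands the job in, once; it reports no verdict.
Trained networks look in the newest picture that a camera, given by its name, has taken for a name from the list of things; names that differ only in an ending like _2 or _b are one class to them, and where a whole thing is asked for, a point or a joint stands for the part that bears it (a point fixed in the world has none). Each returns a list of dicts, best first, with "conf" (0 to 1); they miss things now and then, are a little off and sometimes report something else, mostly with a low value. They report only what shows in the picture. A call takes as long as a camera call. They do not tell look-alikes from the thing itself.
- spot_in(camera, target): "extent" ([left, top, right, bottom] as shares, 0 to 1, of the picture: columns of its width, rows of its height, round what is visible of it).
- spot_point(camera, target): "location" ([column, row] as shares, 0 to 1, of the picture: columns of its width, rows of its height: a listed point, or the origin of a listed thing).
The state is a dict: "time_s": time; "joints": joint angles; "joint_velocities": joint speeds; "effort": joint torques, N m; "tcp_pos": TCP position; "ee_rot": TCP orientation; "wrist_force": force on the tool from outside, world axes, zero at the start; "moment": the same for the moment, N m; "gripper_width": opening from 0.0 (shut) to 1.0 (fully open).
Only numpy, scipy, OpenCV 4.12 (cv2) and the standard library are available. Lean on these libraries where they do the work, as an engineer would, in place of code of your own. Each camera call takes 0.05 s, during which the arm holds its last target.

### The job

Check the width of the oak block with the go gauge: push the block along the bench, lengthwise and lying flat, in at the gap between the two steel cheeks on the side where it lies now and right through, until its whole length is clear of the cheeks on the far side. Leave it lying just beyond the gauge, within a hand's width of it and still in line with the gap, and take the fingers away. Only push it: do not lift, tip or carry it, and leave all the other things where they stand.

Things in the scene. Friction and masses are not known exactly. Their poses are not given: they have to be found in the camera images.
- blank_mid (a point): Centre of the loose oak block, half-way up (22.5 mm above the bench). The block: plain pale oak, 100 mm wide (x), 185 mm long (y), 45 mm high (z), 0.35 to 0.65 kg, lying flat to the robot's left of the gauge. The axes run along its edges, y lengthwise. It slides on the bench at a push of a few newtons.
- gauge_mid (a point): Middle of the go gauge's gap, on the bench. y runs along the gap toward the side where the block starts (the block goes through toward -y); x runs across. Two fixed upright steel cheeks: inner faces at x = -52 and +52 mm (gap 104 mm, 4 mm wider than the block), 18 mm thick, 30 mm high, from y = -34 to +34 mm, both ends rounded (9 mm radius). The floor of the gap is the bench.
- go_gauge: The same gauge as a body, fixed to the bench; same origin and axes as point gauge_mid. Outside the cheeks it has blue feet 6 mm high (screw heads up to 11 mm, webs up to 25 mm above the bench) that reach to x = -109 and +109 mm.
- plane: Block plane, dark iron, 92 x 155 x 59 mm, loose bystander at the back; origin at the centre of its underside.
- nails: Grey open tin of nails, 66 mm across, 75 mm high, loose bystander at the back; origin at the centre of its underside.
- bobbin: Turned wooden spool, 42 mm across, 70 mm high, loose bystander at the back left; origin at the centre of its underside.
- short_bobbin: Short turned wooden spool, 44 mm across, 40 mm high, loose bystander to the front right of the gauge; origin at the centre of its underside.
- chest: Little light-wood screw chest with lid, 88 x 170 x 63 mm, loose bystander at the front right; origin at the centre of its underside.
Things that resemble listed ones, but are neither listed nor needed, are in the scene too. What is shaped like the go_gauge but green is not meant.

How it is judged (in metres and radians):
On the way, in this order (a step that is already met when the one before it is completed fails the run):
1. the block's leading end has entered the gap from the side where it started (x of blank_mid in the frame of gauge_mid between -0.006 and 0.006 m and angle between the y axis of blank_mid and the y axis of gauge_mid, either way round below 0.08 rad and y of blank_mid in the frame of gauge_mid between 0.05 and 0.12 m), for 0.1 s.
2. the block is half-way through, between both cheeks (x of blank_mid in the frame of gauge_mid between -0.006 and 0.006 m and angle between the y axis of blank_mid and the y axis of gauge_mid, either way round below 0.08 rad and y of blank_mid in the frame of gauge_mid between -0.06 and 0.035 m), for 0.1 s.
At the end, for the whole second after the job is handed in: The block lies flat and still on the bench beyond the gauge: its centre 128 to 260 mm past the middle of the gap (its whole length clear of the cheeks, the near end at most about 130 mm beyond them), within 60 mm of the gap's centre line and within 0.5 rad of its direction (y of blank_mid in the frame of gauge_mid between -0.26 and -0.128 m and x of blank_mid in the frame of gauge_mid between -0.06 and 0.06 m and height (world z) of blank_mid below 0.027 m and angle between blank_mid's own z axis and vertical below 0.05 rad and angle between the y axis of blank_mid and the y axis of gauge_mid, either way round below 0.5 rad and linear speed of blank below 0.01 m/s); the robot touches nothing.
It fails at once if the block is lifted off the bench or carried (height (world z) of blank_mid above 0.033 m).
It fails at once if the block is tipped (angle between blank_mid's own z axis and vertical above 0.15 rad).
It fails at once if one of the other things is shifted more than 20 mm (distance of any of plane, nails, bobbin, short_bobbin, chest from where it was at the start of the episode above 0.02 m).
It also fails if it takes over 67 s, if anything falls off the work surface, if the arm or the gripper's body presses on something with over 40 N, if the wrist force passes 120 N, or if a joint passes its speed limit or range.

## Working session

There is one attempt and no reset: what is moved stays moved. The work goes in short steps, Python scripts to look and compute and a shell command to move; the robot and the scene stay as the last step left them, time stands still between calls to the robot, and variables do not carry over. Pictures are saved under pics/ and viewed, and the job is handed in when it is done.

```bash
mkdir -p pics; ls; python3 - <<'E'
from station import *
import cv2
for n in("scene","top"):
    im=capture(n); cv2.imwrite(f"pics/{n}0.png",im[:,:,::-1])
    c=get_calibration(n); print(n,c)
    for t in("blank_mid","gauge_mid","bobbin","short_bobbin","chest","plane","nails"):
        print(t,[( [round(d['location'][0]*640,1),round(d['location'][1]*400,1)],round(d['conf'],2)) for d in spot_point(n,t)][:3])
s=sense();print(s)
E
```

```text
pics
scene {'K': array([[465.96788736,   0.        , 324.2983833 ],
       [  0.        , 465.96788736, 199.1770101 ],
       [  0.        ,   0.        ,   1.        ]]), 'T': array([[-0.69991843,  0.48702901, -0.52241452, -0.10902328],
       [-0.71420933, -0.47277599,  0.51612779,  0.54722617],
       [ 0.00438417,  0.73436068,  0.67874529,  0.91462199],
       [ 0.        ,  0.        ,  0.        ,  1.        ]])}
blank_mid [([234.0, 264.4], 0.71)]
gauge_mid [([304.7, 209.6], 0.61)]
bobbin [([166.3, 246.2], 0.94)]
short_bobbin [([381.6, 219.2], 0.82)]
chest [([426.4, 224.7], 0.56)]
plane [([221.7, 200.0], 0.89)]
nails [([244.1, 180.9], 0.9)]
top {'K': array([[497.54441539,   0.        , 314.82890216],
       [  0.        , 497.54441539, 197.96546345],
       [  0.        ,   0.        ,   1.        ]]), 'T': array([[-0.00583547,  0.99834368, -0.05723495,  0.45571209],
       [-0.99992148, -0.00646029, -0.01073782, -0.13352461],
       [-0.01108979,  0.0571678 ,  0.99830299,  1.63516897],
       [ 0.        ,  0.        ,  0.        ,  1.        ]])}
blank_mid [([217.4, 194.7], 0
[... 297 characters left out ...]
74e-04,
       -6.84103206e+01, -1.48188178e+01]), 'joint_velocities': array([-0.00761441,  0.08568743,  0.04947305, -0.0153575 ,  0.01187314,
       -0.04014849]), 'effort': array([ 6.41928655e-04, -3.90408218e+01,  1.87614226e+01,  4.22421187e+00,
        1.55187724e-02, -2.39891375e-05]), 'tcp_pos': array([ 0.25930925, -0.56864655,  0.22255432]), 'ee_rot': array([[-9.09890273e-01, -4.14848999e-01, -4.49728105e-06],
       [-4.14848999e-01,  9.09890273e-01, -1.71007264e-05],
       [ 1.11862515e-05, -1.36940921e-05, -1.00000000e+00]]), 'wrist_force': array([-0.71056656,  0.67192487,  0.01488808]), 'moment': array([-0.00119836, -0.02602208,  0.06045018]), 'gripper_width': 1.005064279462196}
```

View pics/top0.png

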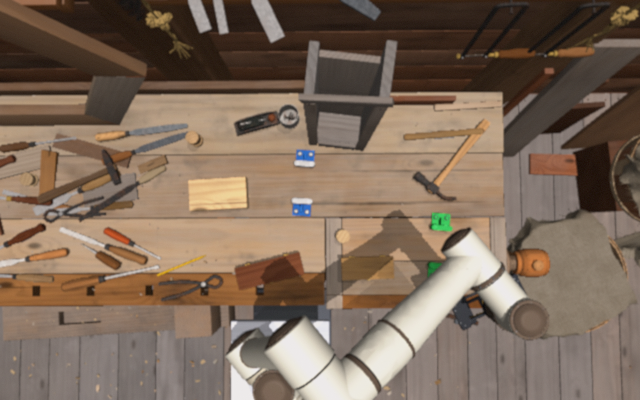

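View pics/scene0.png

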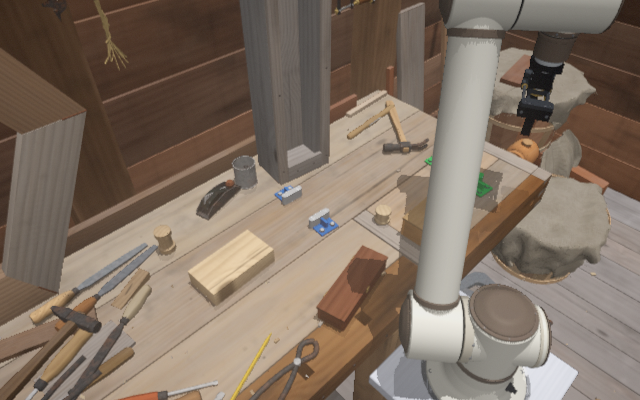

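```bash
python3 - <<'E'
import cv2
a=cv2.imread("pics/top0.png")[80:320,160:430]; cv2.imwrite("pics/topz.png",cv2.resize(a,(675,600),interpolation=cv2.INTER_CUBIC))
a=cv2.imread("pics/scene0.png")[130:350,150:450]; cv2.imwrite("pics/scz.png",cv2.resize(a,(800,586),interpolation=cv2.INTER_CUBIC))
E
```

```text
(no output)
```

View pics/topz.png

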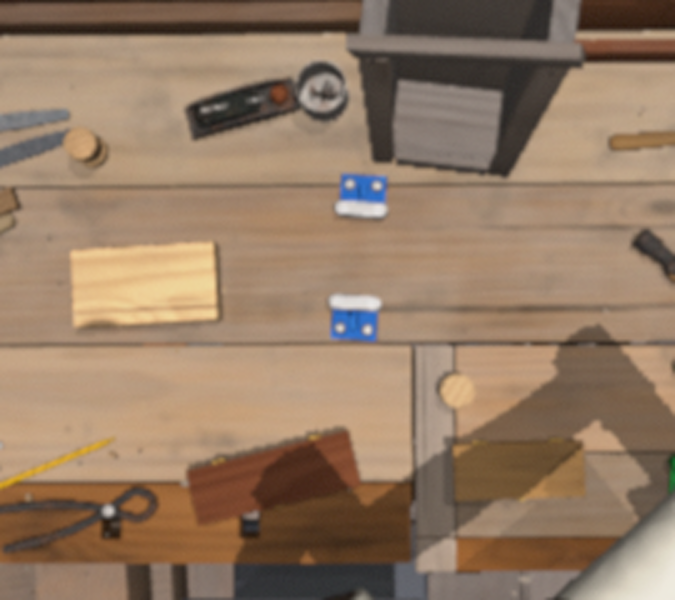

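View pics/scz.png

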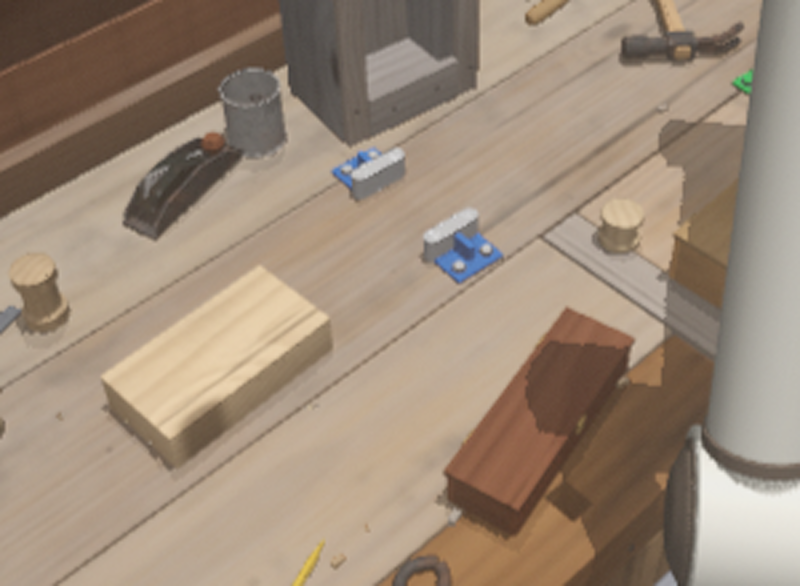

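The top view shows the pale block around (217,194) and the blue gauge with cheeks around (305,163) and (302,199). The green lookalike is at (440,222). The detector's top-view gauge_mid at (262,124) is wrong because it sits on the plane. I'll measure edges by segmentation instead.

```bash
cat > h.py <<'E'
import numpy as np,cv2
from station import *
def px2w(n,px,z):
    c=get_calibration(n);K,T=np.array(c["K"]),np.array(c["T"])
    px=np.atleast_2d(px).astype(float)
    d=np.c_[(px[:,0]-K[0,2])/K[0,0],-(px[:,1]-K[1,2])/K[1,1],-np.ones(len(px))]@T[:3,:3].T
    o=T[:3,3]; return o+d*((z-o[2])/d[:,2])[:,None]
def w2px(n,p):
    c=get_calibration(n);K,T=np.array(c["K"]),np.array(c["T"])
    q=(np.atleast_2d(p)-T[:3,3])@T[:3,:3]
    return np.c_[K[0,0]*q[:,0]/-q[:,2]+K[0,2],K[1,1]*-q[:,1]/-q[:,2]+K[1,2]]
def block(im,win):
    x0,y0,x1,y1=win
    a=im[y0:y1,x0:x1].astype(int)
    return a
E
python3 - <<'E'
from h import *
im=cv2.imread("pics/top0.png")
hsv=cv2.cvtColor(im,cv2.COLOR_BGR2HSV)
for p in[(217,185),(217,205),(217,170),(217,215),(305,164),(302,199),(305,155),(305,180)]: print(p,hsv[p[1],p[0]])
b=cv2.inRange(hsv,(95,140,80),(130,255,255))
w=cv2.inRange(hsv,(0,0,170),(179,45,255))
for nm,m,win in(("blue",b,(280,140,330,225)),("white",w,(280,155,330,208))):
    mm=np.zeros_like(m);mm[win[1]:win[3],win[0]:win[2]]=m[win[1]:win[3],win[0]:win[2]]
    n,l,st,ce=cv2.connectedComponentsWithStats(mm)
    for i in range(1,n):
        if st[i,4]>8: print(nm,st[i],ce[i])
E
```

```text
(217, 185) [ 17 104 226]
(217, 205) [ 19  93 235]
(217, 170) [ 14  80 169]
(217, 215) [ 15  75 166]
(305, 164) [ 10  10 220]
(302, 199) [ 13  11 215]
(305, 155) [107 191 194]
(305, 180) [ 14  84 169]
blue [297 151  17   9  93] [305.04301075 155.89247312]
blue [293 204  17  12 130] [301.25384615 209.21538462]
white [294 160  21   7 112] [304.15178571 162.96428571]
white [292 197  21   7 120] [301.43333333 200.39166667]
```

```bash
python3 - <<'E'
import cv2
a=cv2.imread("pics/top0.png")
cv2.imwrite("pics/g8.png",cv2.resize(a[140:225,270:340],(490,595),interpolation=cv2.INTER_NEAREST))
cv2.imwrite("pics/b8.png",cv2.resize(a[165:220,180:260],(800,550),interpolation=cv2.INTER_NEAREST))
E
```

```text
(no output)
```

View pics/g8.png

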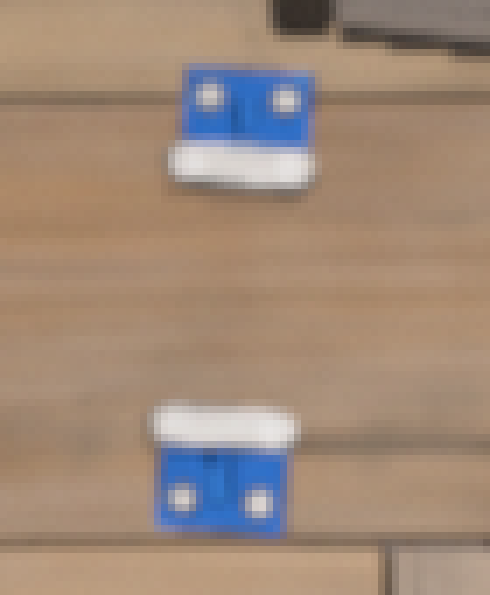

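View pics/b8.png

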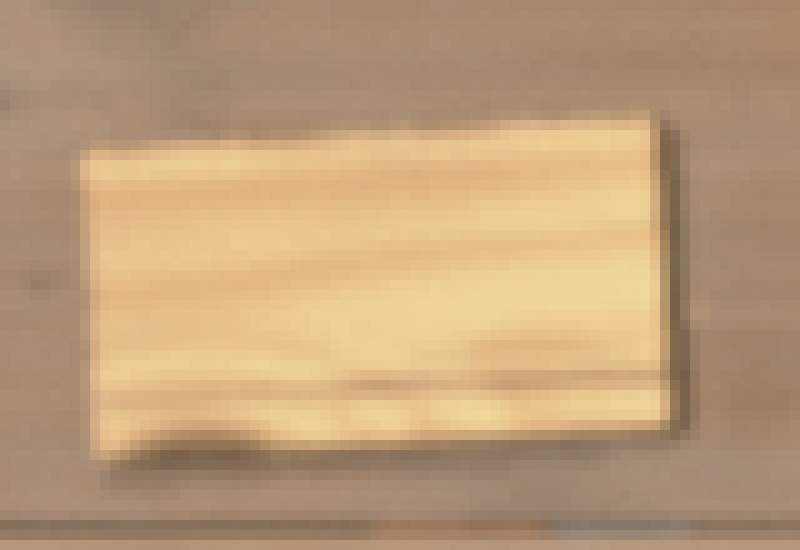

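```bash
python3 - <<'E'
from h import *
ch=px2w("top",[(304.15,162.96),(301.43,200.39)],0.029)
print("cheeks",ch,np.linalg.norm(ch[0]-ch[1]))
mid=ch.mean(0); gx=ch[0]-ch[1]; gx/=np.linalg.norm(gx)
print("mid",mid,"gx",gx, "ang",np.degrees(np.arctan2(gx[1],gx[0])))
# cross-check: scene camera gauge_mid detection
print("scene net gauge",px2w("scene",(304.7,209.6),0), "blank", px2w("scene",(234,264.4),.0225), px2w("top",(217.4,194.7),.0225))
c=np.array([(8.0,15.0),(65.3,11.5),(67.2,43.2),(9.3,46)])-.5+[180,165]
C=px2w("top",c,0.045);print("block corners",C)
print("sizes",[np.linalg.norm(C[i]-C[(i+1)%4]) for i in range(4)],"centre",C.mean(0))
for a,b in((1,0),(2,3)): d=C[b]-C[a];print("long ang",np.degrees(np.arctan2(d[1],d[0])))
for a,b in((3,0),(2,1)): d=C[b]-C[a];print("short ang",np.degrees(np.arctan2(d[1],d[0])))
# post
print("post base(z0?)",px2w("top",[(160+375/2.5,80+160/2.5),(160+500/2.5,80+175/2.5),(160+350/2.5,80+45/2.5)],0.0))
for n,p in(("bobbin",(198.3,138.5)),("sb",(342,238.3)),("chest",(364.5,266.8)),("plane",(258.7,122.8)),("nails",(292.3,118.6))): print(n,px2w("top",p,0))
# scene view check of cheeks: overlay
im=cv2.imread("pics/scene0.png"); im2=cv2.imread("pics/top0.png")
gy=np.array([-gx[1],gx[0],0]); 
for n,I in(("scene",im),("top",im2)):
  I=cv2.resize(I,None,fx=3,fy=3)
  for s in(-1,1):
    P=[mid*[1,1,0]+gx*s*u+gy*v+np.array([0,0,.03]) for u,v in((.052,-.034),(.052,.034),(.07,.034),(.07,-.034))]
    cv2.polylines(I,[np.int32((w2px(n,P)+.5)*3)],True,(0,0,255),1)
  cv2.polylines(I,[np.int32((w2px(n,C)+.5)*3)],True,(0,0,255),1)
  u,v=(500,450) if n=="scene" else (520,350)
  cv2.imwrite(f"pics/ov_{n}.png",I[v:v+400,u:u+600])
E
```

```text
cheeks [[ 0.66188767 -0.0822315   0.029     ]
 [ 0.54022471 -0.07287232  0.029     ]] 0.12202241881574655
mid [ 0.60105619 -0.07755191  0.029     ] gx [ 0.99705418 -0.07670051  0.        ] ang -4.398935575675204
scene net gauge [[ 0.60251517 -0.07823002  0.        ]] blank [[0.56359068 0.19198136 0.0225    ]] [[0.56086885 0.20091008 0.0225    ]]
block corners [[0.60903922 0.29292339 0.045     ]
 [0.61906193 0.10829211 0.045     ]
 [0.51706424 0.10197037 0.045     ]
 [0.50924549 0.2878621  0.045     ]]
sizes [np.float64(0.18490311976234344), np.float64(0.10219341625502672), np.float64(0.18605608949954272), np.float64(0.09992199947572013)] centre [0.56360272 0.197762   0.045     ]
long ang 93.10725262819716
long ang 92.40848539846043
short ang 2.9034114699778812
short ang 3.54661351449403
post base(z0?) [[ 0.72864095 -0.1009829   0.        ]
 [ 0.70737162 -0.26625011  0.        ]
 [ 0.88335444 -0.06847885  0.        ]]
bobbin [[0.74991757 0.27020287 0.        ]]
sb [[ 0.41657944 -0.20415008  0.        ]]
chest [[ 0.32346771 -0.27668733  0.        ]]
plane [[0.80099785 0.06923852 0.        ]]
nails [[ 0.81419118 -0.04258733  0.        ]]
```

View pics/ov_scene.png

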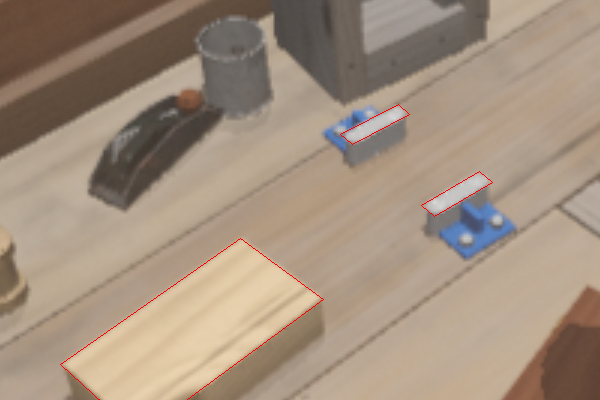

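View pics/ov_top.png

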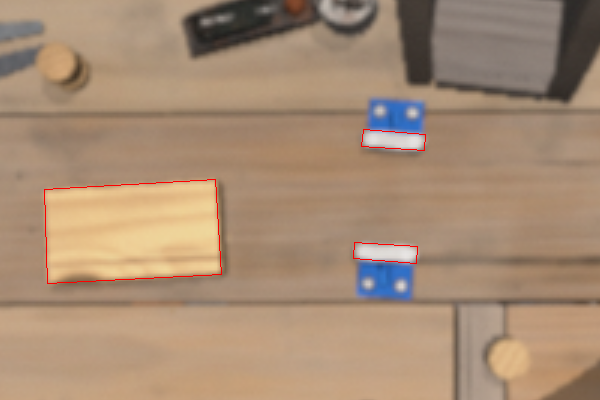

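Gauge middle is at (0.601, -0.0775), with gx at -4.4°. The block centre is at (0.564, 0.198), 58 mm off toward -gx and rotated 7°. Sizes agree to 1–2 mm, and the overlay fits in both views. The plan is to square and shift the block sideways with two spread fingers first, then push it through from behind.

```bash
python3 -m inch '[{"fingers":8.7,"delta_pos":[-51.5,61.5,0],"spin":-151.1},{"fingers":8.7,"delta_pos":[-51.5,61.5,0],"spin":-151.1},{"fingers":8.7,"delta_pos":[-51.5,61.5,0],"spin":-151.1},{"fingers":8.7,"delta_pos":[-51.5,61.5,0],"spin":-151.1},{"fingers":8.7,"delta_pos":[-51.5,61.5,0],"spin":-151.1},{"fingers":8.7,"delta_pos":[-51.5,61.5,0],"spin":-151.1},{"fingers":8.7,"delta_pos":[-51.5,61.5,0],"spin":-151.1},{"fingers":8.7,"delta_pos":[-51.5,61.5,0],"spin":-151.1},{"fingers":8.7,"delta_pos":[-51.5,61.5,0],"spin":-151.1},{"fingers":8.7,"delta_pos":[-51.5,61.5,0],"spin":-151.1},{"fingers":8.7,"delta_pos":[-51.5,61.5,0],"spin":-151.1},{"fingers":8.7,"delta_pos":[-51.5,61.5,0],"spin":-151.1},{"fingers":8.7,"delta_pos":[-51.5,61.5,0],"spin":-151.1},{"fingers":8.7,"delta_pos":[-51.5,61.5,0],"spin":-151.1},{"fingers":8.7,"delta_pos":[-51.5,61.5,0],"spin":-151.1},{"fingers":8.7,"delta_pos":[-51.5,61.5,0],"spin":-151.1},{"fingers":8.7,"delta_pos":[-51.5,61.5,0],"spin":-151.1},{"fingers":8.7,"delta_pos":[-51.5,61.5,0],"spin":-151.1},{"fingers":8.7,"delta_pos":[-51.5,61.5,0],"spin":-151.1},{"fingers":8.7,"delta_pos":[-51.5,61.5,0],"spin":-151.1}]'
cat >> h.py <<'E'
M=np.array([.601,-.0775,0]);GX=np.array([.99705,-.0767,0]);GY=np.array([.0767,.99705,0])
def st():
    s=sense();p=np.array(s["tcp_pos"]);R=np.array(s["ee_rot"])
    print("t",round(s["time_s"],2),"tcp",p.round(4),"gauge",[round((p-M)@GX,4),round((p-M)@GY,4)],"tool y yaw",round(np.degrees(np.arctan2(R[1,1],R[0,1])),2),"tilt",R[:,2].round(4),"F",np.round(s["wrist_force"],1),"w",round(s["gripper_width"],3),"J",np.round(s["joints"],1))
E
python3 -c "from h import *;st()"
```

```text
time_s: 2.8
tcp_pos: [0.4727, 0.2045, 0.2226]
ee_rot: [[0.997, -0.078, 0.0], [-0.078, -0.997, 0.0], [0.0, -0.0, -1.0]]
wrist_force: [0.1, 0.3, 0.1]
gripper_width: 0.999
t 2.8 tcp [0.4727 0.2045 0.2226] gauge [np.float64(-0.1495), np.float64(0.2713)] tool y yaw -94.5 tilt [ 1.e-04  0.e+00 -1.e+00] F [0.1 0.3 0.1] w 0.999 J [ 41.5  11.3 -14.8   0.  -63.9  44. ]
```

```bash
python3 -m inch '[{"fingers":8.7,"delta_pos":[0,0,5],"spin":0},{"fingers":8.7,"delta_pos":[0,0,10],"spin":0},{"fingers":8.7,"delta_pos":[0,0,14],"spin":0},{"fingers":8.7,"delta_pos":[0,0,17],"spin":0},{"fingers":8.7,"delta_pos":[0,0,19],"spin":0},{"fingers":8.7,"delta_pos":[0,0,20.4],"spin":0},{"fingers":8.7,"delta_pos":[0,0,20.4],"spin":0}]'
python3 - <<'E'
from h import *
st()
for n in("scene","top"):
  im=capture(n)[:,:,::-1]
  w=im[130:350,120:420] if n=="scene" else im[80:300,150:450]
  cv2.imwrite(f"pics/{n}1.png",cv2.resize(w,(800,586),interpolation=cv2.INTER_CUBIC))
E
```

```text
time_s: 3.5
tcp_pos: [0.4717, 0.2032, 0.0169]
ee_rot: [[0.997, -0.079, -0.003], [-0.079, -0.997, -0.003], [-0.003, 0.003, -1.0]]
wrist_force: [-0.3, 0.1, 0.9]
gripper_width: 0.998
t 3.5 tcp [0.4717 0.2032 0.0169] gauge [np.float64(-0.1504), np.float64(0.27)] tool y yaw -94.52 tilt [-0.0034 -0.0027 -1.    ] F [-0.3  0.1  0.9] w 0.998 J [ 41.4  25.9 -29.   -0.  -35.3  44.1]
```

View pics/scene1.png

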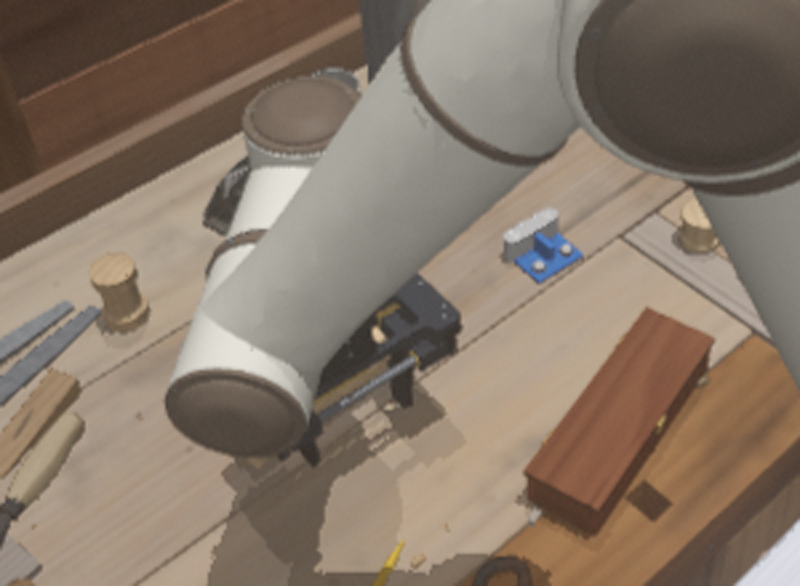

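View pics/top1.png

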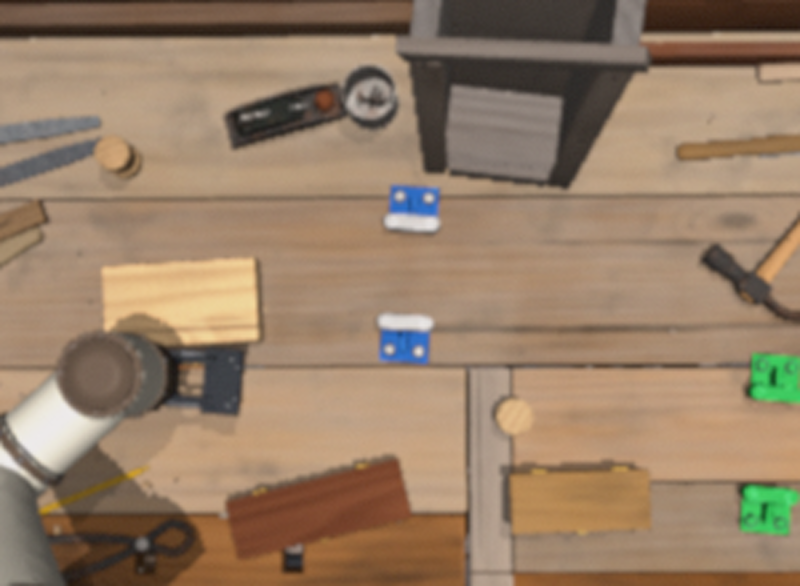

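The two fingers stand clear on the near side of the block, with nothing touched. Now the sideways push.

```bash
python3 -m inch '[{"fingers":8.7,"delta_pos":[1,0,0],"spin":0},{"fingers":8.7,"delta_pos":[2,0,0],"spin":0},{"fingers":8.7,"delta_pos":[2.7,0,0],"spin":0},{"fingers":8.7,"delta_pos":[3.4,0,0],"spin":0},{"fingers":8.7,"delta_pos":[4,0,0],"spin":0},{"fingers":8.7,"delta_pos":[4.6,0,0],"spin":0},{"fingers":8.7,"delta_pos":[5.2,0,0],"spin":0},{"fingers":8.7,"delta_pos":[5.8,0,0],"spin":0},{"fingers":8.7,"delta_pos":[6.4,0,0],"spin":0},{"fingers":8.7,"delta_pos":[7,0,0],"spin":0},{"fingers":8.7,"delta_pos":[7.5,0,0],"spin":0},{"fingers":8.7,"delta_pos":[8,0,0],"spin":0},{"fingers":8.7,"delta_pos":[8,0,0],"spin":0}]'
cat >> h.py <<'E'
def lines(tag,show=True):
    """block top edges in top view: project px mask of pale oak to z=.045, gauge frame, fit"""
    im=capture("top")[:,:,::-1].copy()
    hsv=cv2.cvtColor(im,cv2.COLOR_BGR2HSV)
    m=cv2.inRange(hsv,(14,60,195),(25,150,255)); m[:130]=0;m[240:]=0;m[:,:170]=0;m[:,390:]=0
    m=cv2.morphologyEx(m,cv2.MORPH_CLOSE,np.ones((5,5)))
    n,l,s,c=cv2.connectedComponentsWithStats(m); i=1+np.argmax(s[1:,4])
    k,_=cv2.findContours((l==i).astype(np.uint8),cv2.RETR_EXTERNAL,cv2.CHAIN_APPROX_NONE)
    P=px2w("top",k[0][:,0,:],.045); G=np.c_[(P-M)@GX,(P-M)@GY]
    r=cv2.minAreaRect((G*1000).astype(np.float32)); print("rect mm centre",np.round(r[0],1),"size",np.round(r[1],1),"ang",round(r[2],1))
    cv2.drawContours(im,k,-1,(0,0,255),1)
    cv2.imwrite(f"pics/{tag}.png",cv2.resize(im[100:270,160:400],(800,567),interpolation=cv2.INTER_NEAREST))
    return G
E
python3 -c "
from h import *
st();lines('t2')"
```

```text
time_s: 4.9
tcp_pos: [0.5526, 0.1977, 0.0183]
ee_rot: [[0.997, -0.078, -0.001], [-0.078, -0.997, -0.001], [-0.001, 0.001, -1.0]]
wrist_force: [-1.8, -0.8, 1.2]
gripper_width: 1.001
t 4.9 tcp [0.5526 0.1977 0.0183] gauge [np.float64(-0.0694), np.float64(0.2706)] tool y yaw -94.46 tilt [-0.0011 -0.0011 -1.    ] F [-1.8 -0.8  1.2] w 1.001 J [ 35.5  31.  -18.4   0.  -40.7  50. ]
rect mm centre [ -6.7 264.5] size [183.1 100.1] ang 89.9
```

View pics/t2.png

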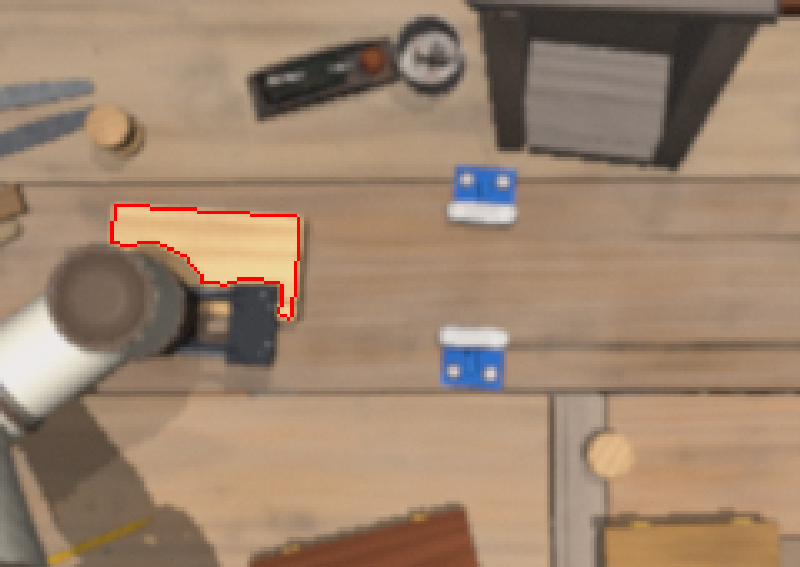

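The block is now square with the gauge (within 0.1°) and about 7 mm short in x. I'll push 7 mm more, back off, lift and measure it unoccluded.

```bash
python3 -m inch '[{"fingers":8.7,"delta_pos":[0.4,0,0],"spin":0},{"fingers":8.7,"delta_pos":[0.7,0,0],"spin":0},{"fingers":8.7,"delta_pos":[0.7,0,0],"spin":0},{"fingers":8.7,"delta_pos":[-1.5,0,0],"spin":0},{"fingers":8.7,"delta_pos":[-5,0,0],"spin":0},{"fingers":8.7,"delta_pos":[-6,0,-4],"spin":0},{"fingers":8.7,"delta_pos":[-6,0,-8],"spin":0},{"fingers":8.7,"delta_pos":[-6,0,-12],"spin":0},{"fingers":8.7,"delta_pos":[-8,0,-12],"spin":0},{"fingers":8.7,"delta_pos":[-8,0,-12],"spin":0}]'
python3 -c "
from h import *
st();lines('t3')"
```

```text
time_s: 5.95
tcp_pos: [0.4729, 0.2054, 0.1405]
ee_rot: [[0.997, -0.075, 0.004], [-0.076, -0.997, 0.004], [0.004, -0.004, -1.0]]
wrist_force: [0.7, -0.7, -0.9]
gripper_width: 1.002
t 5.95 tcp [0.4729 0.2054 0.1405] gauge [np.float64(-0.1495), np.float64(0.2722)] tool y yaw -94.33 tilt [ 0.004   0.0036 -1.    ] F [ 0.7 -0.7 -0.9] w 1.002 J [ 41.5  15.8 -21.7  -0.  -52.1  44.1]
rect mm centre [  1.  265.3] size [183.9  99.4] ang 89.8
```

View pics/t3.png

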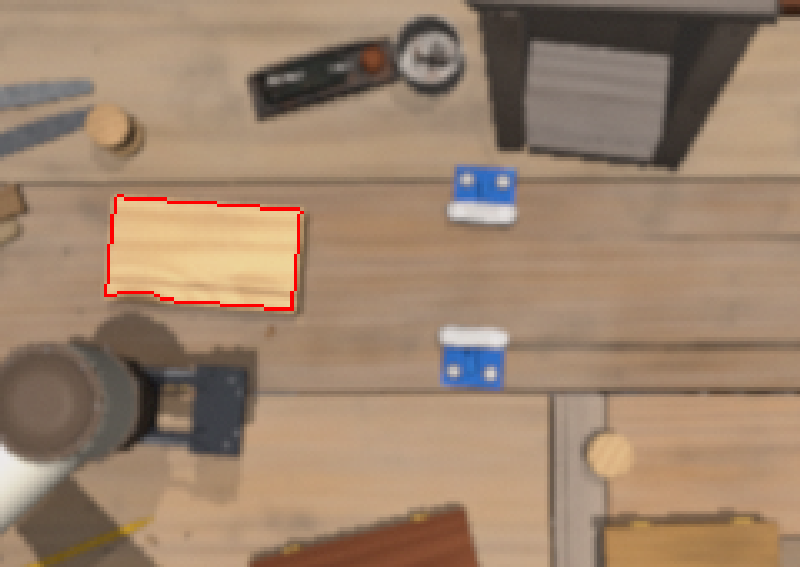

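The block is now at gauge (+1, 265) mm, angle within 0.2°. Next I move behind it with a 90° spin, narrow the fingers to 55 mm (85 mm over the backs, which fits the 104 mm gap), and descend.

```bash
python3 -m inch '[{"fingers":5.5,"delta_pos":[15,-12,0],"spin":90},{"fingers":5.5,"delta_pos":[15,-12,0],"spin":90},{"fingers":5.5,"delta_pos":[15,-12,0],"spin":90},{"fingers":5.5,"delta_pos":[15,-12,0],"spin":90},{"fingers":5.5,"delta_pos":[15,-12,0],"spin":90},{"fingers":5.5,"delta_pos":[15,-12,0],"spin":90},{"fingers":5.5,"delta_pos":[15,-12,0],"spin":90},{"fingers":5.5,"delta_pos":[15,-12,0],"spin":90},{"fingers":5.5,"delta_pos":[15,-12,0],"spin":90},{"fingers":5.5,"delta_pos":[15,-12,0],"spin":90},{"fingers":5.5,"delta_pos":[15,-12,0],"spin":90},{"fingers":5.5,"delta_pos":[15,-12,0],"spin":90},{"fingers":5.5,"delta_pos":[15,-12,0],"spin":90},{"fingers":5.5,"delta_pos":[15,-12,0],"spin":90}]'
python3 -c "
from h import *
st();lines('t4')
im=capture('scene')[130:350,60:360,::-1];cv2.imwrite('pics/s4.png',cv2.resize(im,(800,586)))"
```

```text
time_s: 7.4
tcp_pos: [0.6318, 0.3126, 0.1379]
ee_rot: [[-0.076, -0.997, -0.0], [-0.997, 0.076, -0.0], [0.001, 0.0, -1.0]]
wrist_force: [-1.0, 0.1, 0.2]
gripper_width: 0.631
t 7.4 tcp [0.6318 0.3126 0.1379] gauge [np.float64(0.0008), np.float64(0.3914)] tool y yaw 175.67 tilt [-3.e-04 -5.e-04 -1.e+00] F [-1.   0.1  0.2] w 0.631 J [ 39.4  33.2   6.6   0.  -63.4 -43.8]
rect mm centre [  1.  265.2] size [184. 100.] ang 89.7
```

View pics/t4.png

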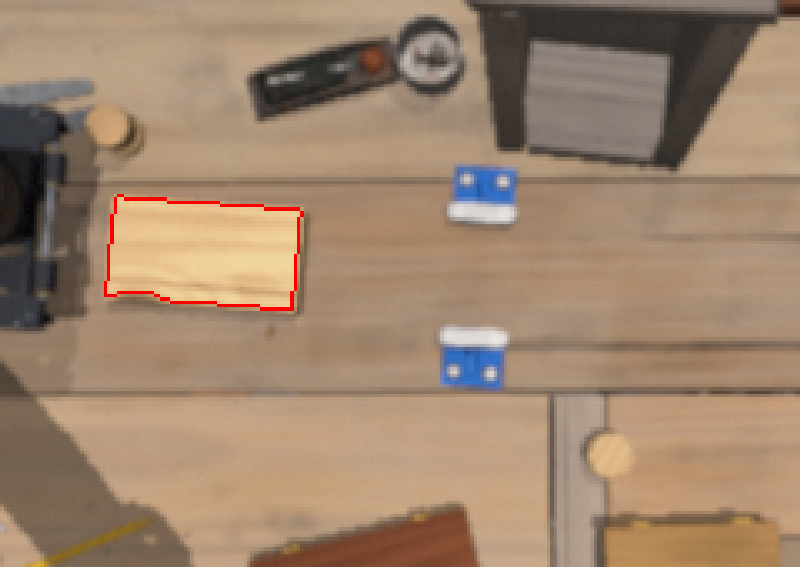

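View pics/s4.png

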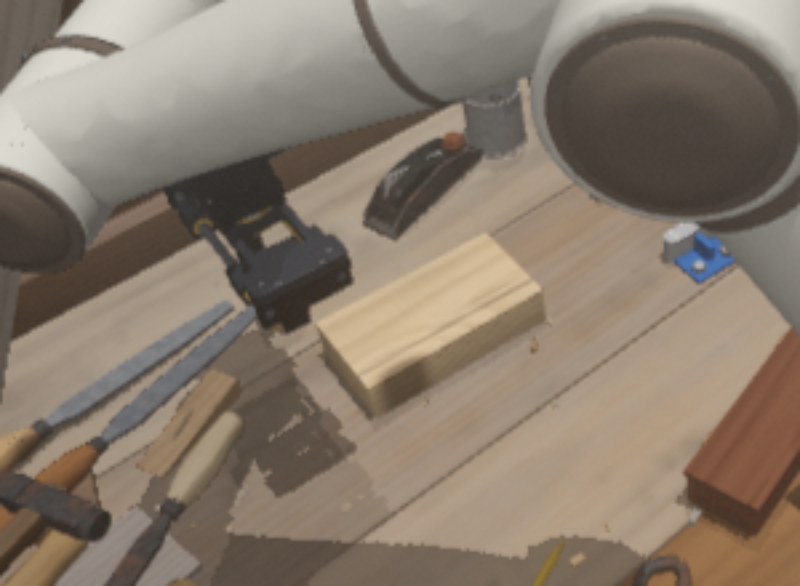

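Everything is clear at the descent spot: the rasps and bobbin lie well outside the finger span, and the body stays above 85 mm.

```bash
python3 -m inch '[{"fingers":5.5,"delta_pos":[0,0,4],"spin":0},{"fingers":5.5,"delta_pos":[0,0,7],"spin":0},{"fingers":5.5,"delta_pos":[0,0,10],"spin":0},{"fingers":5.5,"delta_pos":[0,0,11.8],"spin":0},{"fingers":5.5,"delta_pos":[0,0,11.8],"spin":0},{"fingers":5.5,"delta_pos":[0,0,11.8],"spin":0}]'
python3 -m inch '[{"fingers":5.5,"delta_pos":[1,0,0],"spin":0},{"fingers":5.5,"delta_pos":[2,0,0],"spin":0},{"fingers":5.5,"delta_pos":[2.6,0,0],"spin":0},{"fingers":5.5,"delta_pos":[3.2,0,0],"spin":0},{"fingers":5.5,"delta_pos":[4,0,0],"spin":0},{"fingers":5.5,"delta_pos":[5,0,0],"spin":0},{"fingers":5.5,"delta_pos":[6,0,0],"spin":0},{"fingers":5.5,"delta_pos":[7,0,0],"spin":0},{"fingers":5.5,"delta_pos":[8,0,0],"spin":0},{"fingers":5.5,"delta_pos":[9,0,0],"spin":0},{"fingers":5.5,"delta_pos":[10,0,0],"spin":0},{"fingers":5.5,"delta_pos":[11,0,0],"spin":0},{"fingers":5.5,"delta_pos":[12,0,0],"spin":0},{"fingers":5.5,"delta_pos":[13,0,0],"spin":0},{"fingers":5.5,"delta_pos":[13,0,0],"spin":0}]'
python3 -c "
from h import *
st();lines('t5')"
```

```text
time_s: 8.1
tcp_pos: [0.632, 0.313, 0.021]
ee_rot: [[-0.076, -0.997, 0.001], [-0.997, 0.076, -0.0], [0.0, -0.001, -1.0]]
wrist_force: [0.1, -0.1, 0.6]
gripper_width: 0.634
time_s: 9.6
tcp_pos: [0.6218, 0.182, 0.0212]
ee_rot: [[-0.077, -0.997, 0.001], [-0.997, 0.077, -0.0], [-0.0, -0.001, -1.0]]
wrist_force: [0.2, 0.9, 1.7]
gripper_width: 0.632
t 9.6 tcp [0.6218 0.182  0.0212] gauge [np.float64(0.0008), np.float64(0.2603)] tool y yaw 175.57 tilt [ 7.e-04 -0.e+00 -1.e+00] F [0.2 0.9 1.7] w 0.632 J [ 30.6  35.2  -9.1   0.  -45.7 -35.1]
rect mm centre [  2.  151.6] size [171.1  99.4] ang 89.8
```

View pics/t5.png

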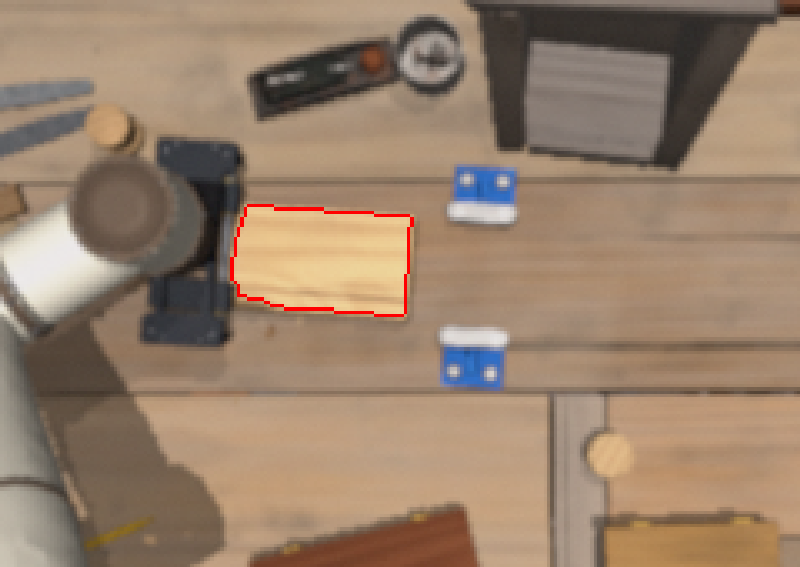

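The block lies straight (0.2°) and within about 1–2 mm of the centre line, with its leading end about 30 mm before the cheeks. I'll enter gently and check.

```bash
python3 -m inch '[{"fingers":5.5,"delta_pos":[0.5,0,0],"spin":0},{"fingers":5.5,"delta_pos":[1,0,0],"spin":0},{"fingers":5.5,"delta_pos":[1.5,0,0],"spin":0},{"fingers":5.5,"delta_pos":[2,0,0],"spin":0},{"fingers":5.5,"delta_pos":[2.5,0,0],"spin":0},{"fingers":5.5,"delta_pos":[3,0,0],"spin":0},{"fingers":5.5,"delta_pos":[3.5,0,0],"spin":0},{"fingers":5.5,"delta_pos":[4,0,0],"spin":0},{"fingers":5.5,"delta_pos":[4.5,0,0],"spin":0},{"fingers":5.5,"delta_pos":[5,0,0],"spin":0},{"fingers":5.5,"delta_pos":[5.5,0,0],"spin":0},{"fingers":5.5,"delta_pos":[6,0,0],"spin":0},{"fingers":5.5,"delta_pos":[6,0,0],"spin":0}]'
python3 -c "
from h import *
st();lines('t6')"
```

```text
time_s: 10.95
tcp_pos: [0.6166, 0.1221, 0.0204]
ee_rot: [[-0.077, -0.997, -0.001], [-0.997, 0.077, -0.001], [0.001, 0.001, -1.0]]
wrist_force: [0.6, 1.0, 0.8]
gripper_width: 0.631
t 10.95 tcp [0.6166 0.1221 0.0204] gauge [np.float64(0.0002), np.float64(0.2002)] tool y yaw 175.58 tilt [-0.0011 -0.001  -1.    ] F [0.6 1.  0.8] w 0.631 J [ 25.9  33.9 -12.    0.  -44.2 -30.4]
rect mm centre [ 1.9 90.6] size [ 99.6 170.5] ang 0.0
```

View pics/t6.png

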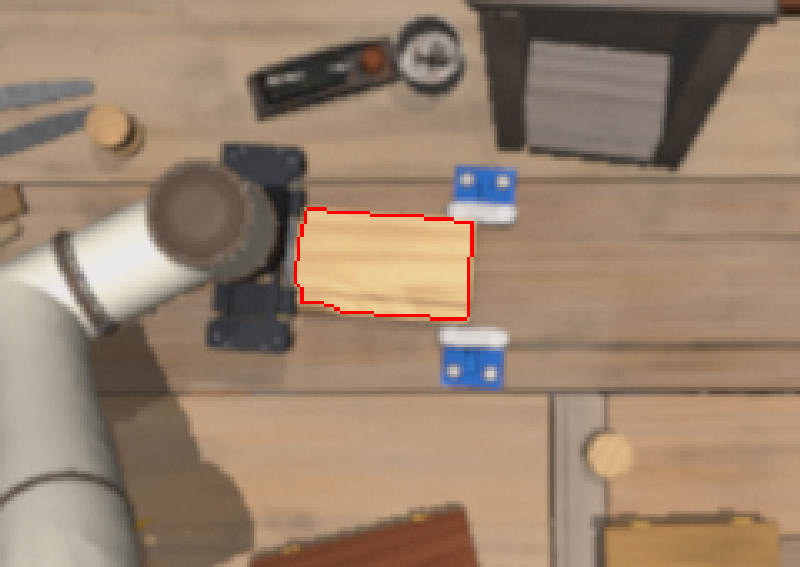

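The leading end is between the cheeks and the force is about 1 N, so there's no jam. Continuing.

```bash
python3 -m inch '[{"fingers":5.5,"delta_pos":[0.5,0,0],"spin":0},{"fingers":5.5,"delta_pos":[1.2,0,0],"spin":0},{"fingers":5.5,"delta_pos":[2,0,0],"spin":0},{"fingers":5.5,"delta_pos":[3,0,0],"spin":0},{"fingers":5.5,"delta_pos":[4,0,0],"spin":0},{"fingers":5.5,"delta_pos":[5,0,0],"spin":0},{"fingers":5.5,"delta_pos":[6,0,0],"spin":0},{"fingers":5.5,"delta_pos":[7,0,0],"spin":0},{"fingers":5.5,"delta_pos":[8,0,0],"spin":0},{"fingers":5.5,"delta_pos":[9,0,0],"spin":0},{"fingers":5.5,"delta_pos":[10,0,0],"spin":0},{"fingers":5.5,"delta_pos":[11,0,0],"spin":0},{"fingers":5.5,"delta_pos":[12,0,0],"spin":0},{"fingers":5.5,"delta_pos":[12,0,0],"spin":0},{"fingers":5.5,"delta_pos":[12,0,0],"spin":0}]'
python3 -c "
from h import *
st();lines('t7')
im=capture('scene')[80:300,150:450,::-1];cv2.imwrite('pics/s7.png',cv2.resize(im,(800,586)))"
```

```text
time_s: 12.5
tcp_pos: [0.6078, 0.003, 0.0208]
ee_rot: [[-0.077, -0.997, 0.0], [-0.997, 0.077, -0.0], [0.0, -0.0, -1.0]]
wrist_force: [-0.1, 0.3, -0.6]
gripper_width: 0.631
t 12.5 tcp [0.6078 0.003  0.0208] gauge [np.float64(0.0006), np.float64(0.0808)] tool y yaw 175.59 tilt [ 1.e-04 -5.e-04 -1.e+00] F [-0.1  0.3 -0.6] w 0.631 J [ 15.5  32.3 -15.3   0.  -42.5 -20. ]
rect mm centre [  2.1 -32.5] size [170.  99.] ang 89.9
```

View pics/t7.png

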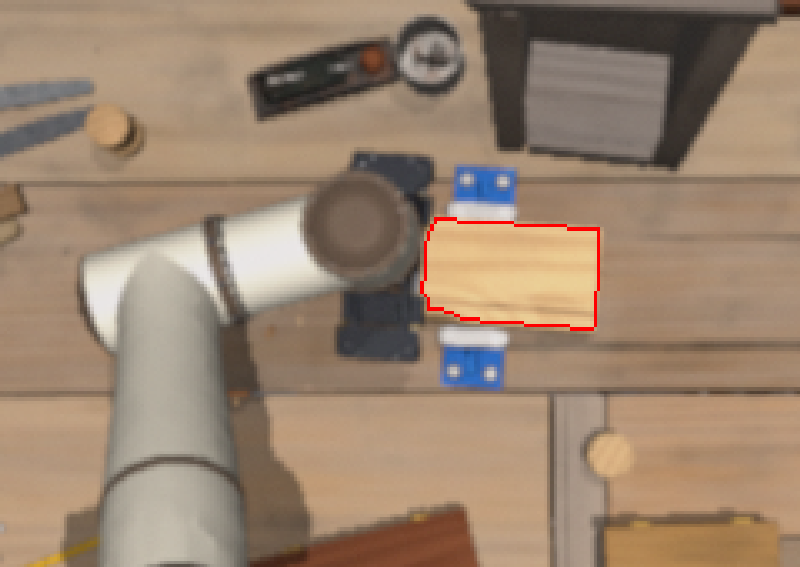

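View pics/s7.png

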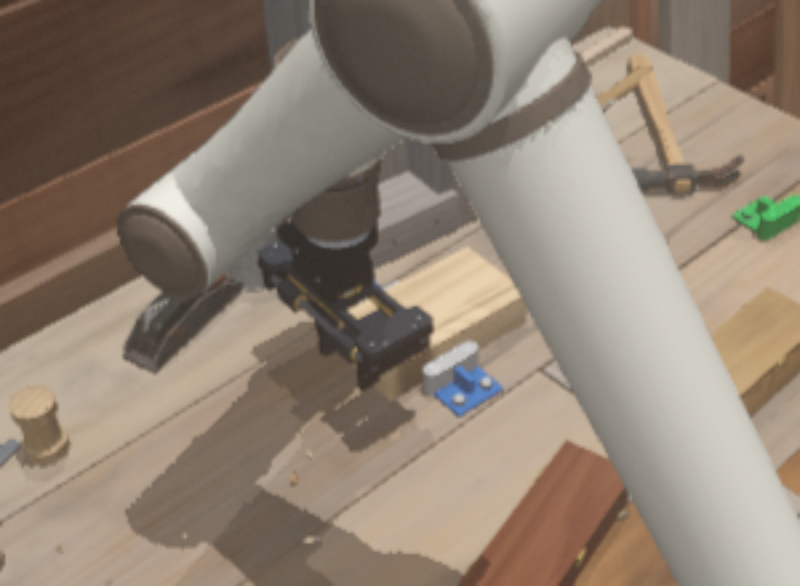

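Half-way through: the block centre is around y ≈ -25 mm, straight, with little force. On to clear the gauge.

```bash
python3 -m inch '[{"fingers":5.5,"delta_pos":[0.5,0,0],"spin":0},{"fingers":5.5,"delta_pos":[1.2,0,0],"spin":0},{"fingers":5.5,"delta_pos":[2,0,0],"spin":0},{"fingers":5.5,"delta_pos":[3,0,0],"spin":0},{"fingers":5.5,"delta_pos":[4,0,0],"spin":0},{"fingers":5.5,"delta_pos":[5,0,0],"spin":0},{"fingers":5.5,"delta_pos":[6,0,0],"spin":0},{"fingers":5.5,"delta_pos":[7,0,0],"spin":0},{"fingers":5.5,"delta_pos":[7.5,0,0],"spin":0},{"fingers":5.5,"delta_pos":[7.5,0,0],"spin":0}]'
python3 -c "
from h import *
st();lines('t8')"
```

```text
time_s: 13.6
tcp_pos: [0.6014, -0.0725, 0.0204]
ee_rot: [[-0.078, -0.997, -0.001], [-0.997, 0.078, -0.001], [0.001, 0.001, -1.0]]
wrist_force: [-0.1, 0.1, -0.2]
gripper_width: 0.633
t 13.6 tcp [ 0.6014 -0.0725  0.0204] gauge [np.float64(-0.0), np.float64(0.005)] tool y yaw 175.55 tilt [-1.4e-03 -7.0e-04 -1.0e+00] F [-0.1  0.1 -0.2] w 0.633 J [  8.4  32.2 -15.5   0.  -42.4 -12.9]
rect mm centre [   1.8 -109.4] size [163.6  99. ] ang 89.9
```

View pics/t8.png

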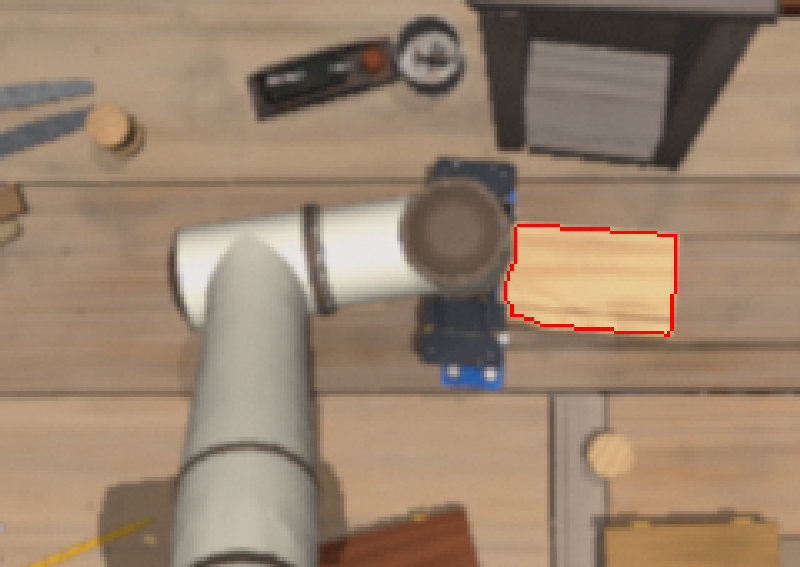

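```bash
python3 -m inch '[{"fingers":5.5,"delta_pos":[0.5,0,0],"spin":0},{"fingers":5.5,"delta_pos":[1.2,0,0],"spin":0},{"fingers":5.5,"delta_pos":[2,0,0],"spin":0},{"fingers":5.5,"delta_pos":[3,0,0],"spin":0},{"fingers":5.5,"delta_pos":[4,0,0],"spin":0},{"fingers":5.5,"delta_pos":[5,0,0],"spin":0},{"fingers":5.5,"delta_pos":[6,0,0],"spin":0},{"fingers":5.5,"delta_pos":[6.6,0,0],"spin":0},{"fingers":5.5,"delta_pos":[7,0,0],"spin":0},{"fingers":5.5,"delta_pos":[7,0,0],"spin":0}]'
python3 -c "
from h import *
st();lines('t9')"
python3 -m inch '[{"fingers":5.5,"delta_pos":[-1,0,0],"spin":0},{"fingers":5.5,"delta_pos":[-3,0,0],"spin":0},{"fingers":5.5,"delta_pos":[-3,0,0],"spin":0},{"fingers":5.5,"delta_pos":[-3,0,-3],"spin":0},{"fingers":5.5,"delta_pos":[-3,0,-7],"spin":0},{"fingers":5.5,"delta_pos":[-3,0,-12],"spin":0},{"fingers":5.5,"delta_pos":[-8,0,-14],"spin":0},{"fingers":5.5,"delta_pos":[-13,0,-14],"spin":0},{"fingers":5.5,"delta_pos":[-18,0,-14],"spin":0},{"fingers":5.5,"delta_pos":[-20,0,-14],"spin":0},{"fingers":5.5,"delta_pos":[-20,0,-14],"spin":0},{"fingers":5.5,"delta_pos":[-20,0,-14],"spin":0}]'
python3 -c "
from h import *
st();lines('t10')
im=capture('scene')[80:300,150:450,::-1];cv2.imwrite('pics/s10.png',cv2.resize(im,(800,586)))
for t in ('bobbin','short_bobbin','chest','plane','nails'):
  r=spot_point('top',t)
  if r: l=r[0]['location'];print(t,px2w('top',(l[0]*640,l[1]*400),0).round(3),r[0]['conf'])
st()"
```

```text
time_s: 14.65
tcp_pos: [0.5967, -0.1418, 0.0208]
ee_rot: [[-0.077, -0.997, 0.0], [-0.997, 0.077, -0.001], [0.001, -0.0, -1.0]]
wrist_force: [0.2, -0.5, -0.1]
gripper_width: 0.633
t 14.65 tcp [ 0.5967 -0.1418  0.0208] gauge [np.float64(0.0007), np.float64(-0.0644)] tool y yaw 175.59 tilt [ 1.e-04 -6.e-04 -1.e+00] F [ 0.2 -0.5 -0.1] w 0.633 J [  1.8  32.7 -14.4   0.  -42.9  -6.2]
rect mm centre [   2.7 -179.8] size [162.1  98.7] ang 89.9
time_s: 15.9
tcp_pos: [0.6117, 0.059, 0.1605]
ee_rot: [[-0.075, -0.997, -0.0], [-0.997, 0.075, -0.0], [0.0, 0.0, -1.0]]
wrist_force: [-0.5, -0.1, -0.8]
gripper_width: 0.63
t 15.9 tcp [0.6117 0.059  0.1605] gauge [np.float64(0.0002), np.float64(0.1369)] tool y yaw 175.7 tilt [-3.e-04 -3.e-04 -1.e+00] F [-0.5 -0.1 -0.8] w 0.63 J [ 20.6  23.8  -6.1   0.  -60.1 -24.9]
rect mm centre [   2.5 -168.8] size [185.1  99.7] ang 89.9
bobbin [[0.74 0.27 0.  ]] 0.63
short_bobbin [[ 0.418 -0.203  0.   ]] 0.5
chest [[ 0.329 -0.271  0.   ]] 0.78
plane [[0.791 0.074 0.   ]] 0.82
nails [[ 0.812 -0.034  0.   ]] 0.68
t 16.25 tcp [0.612  0.0575 0.1606] gauge [np.float64(0.0006), np.float64(0.1355)] tool y yaw 175.53 tilt [-1.e-04 -1.e-04 -1.e+00] F [-0.1  0.3  0.1] w 0.632 J [ 20.4  23.8  -6.1   0.  -60.1 -24.9]
```

View pics/t10.png

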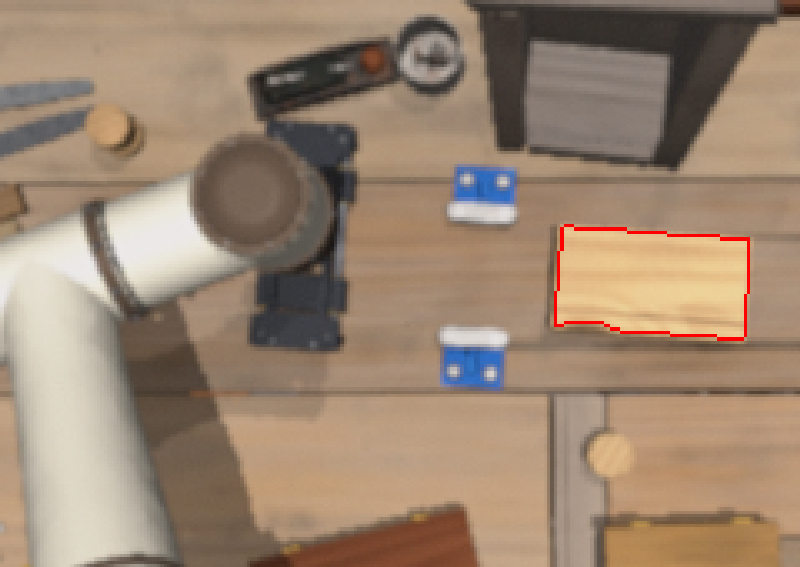

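View pics/s10.png

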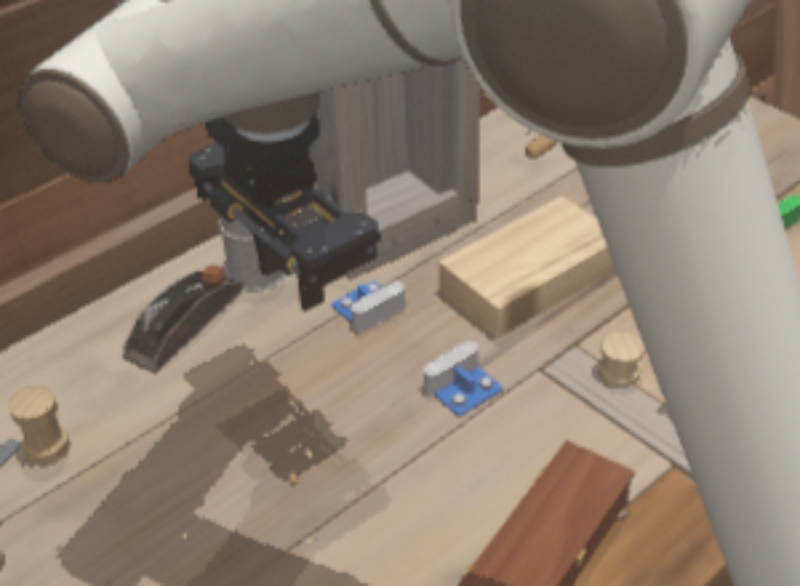

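The block lies flat at gauge (+2.5, -169) mm, in line with the gap. The fingers are away, and the bystanders sit in the same pixels as before.

```bash
python3 -c "
from station import *
print(finish_job())"
```

```text
the job is handed in; nothing more can be done
None
```

The oak block went right through the go gauge without jamming and lies just beyond it. I handed the job in at about 16 s of the 67 s allowed; no verdict was reported.

**What I did:** I squared the block and shifted it about 58 mm sideways with the spread fingers. I then pushed it lengthwise through the gap with the fingers narrowed to 55 mm, backed off and lifted clear. The wrist force was never more than about 2 N at any check.

**Last checks:**
- **Block position:** its centre is about 169 mm past the middle of the gap and 2.5 mm off the centre line. It is turned about 0.1° from the gap and lies flat.
- **Robot:** the fingers are about 160 mm above the bench, touching nothing.
- **Other things:** the network's positions for the bystanders differ from the start by up to about 11 mm. In the pictures they have not visibly moved, so I take that as network noise.

**Disagreements:**
- **Gauge detection:** the network's first gauge position in the top view was wrong, at confidence 0.25, because it landed on the plane. I measured the gauge from the cheeks instead, and the scene camera agreed to within 2 mm.
- **Sideways offset:** in the gap, the block measured about 2 mm toward +x. That is right at the available clearance and within the measuring error.

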